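Fit a charged battery in a respirator blower

TASK

Get the respirator blower ready for the next wearer: pull the charged battery pack out of its sloping charger, lay it flat on the bench and let go, because held by its tongue end it cannot go into the bay. Take it again by the other (terminal) end, hook its tongue under the lip of the blower's bay with the pack tilted tongue-down, swing it down and press the terminal end until the pack lies fully home and the latch has sprung back over it. Leave the other things on the bench where they are.

Things in the scene. Friction and masses are not known exactly. Their poses are not given: they have to be found in the camera images.
- battery: Battery pack: dark grey block 130 mm long (x), 56 wide (y), 28 thick (z), about 0.3 kg. Origin: centre of its underside; +x to the tongue end, z out of the label face. It starts in the charger, terminal end (-x) down, x axis rising at 55 degrees. Terminal end is stepped: ledge x = -65 to -58 mm only 16 mm high, lower edge bevelled (3 x 6 mm).
- battery_tongue (a point): Centre of the tip of the battery's tongue: x = 74, y = 0, z = 22.5 mm in the battery's frame. The tongue is a flat tab 32 mm wide that stands 9 mm out of the end face (x = 65 to 74 mm), z = 20 to 25 mm.
- battery_middle (a point): Centre of the battery: 14 mm above the centre of its underside along its z (so 14 mm above the bench when it lies flat).
- charger: Sloping desk charger holding the battery: fixed light grey wedge, 120 mm long (x), 76 wide (y), 91 high. Origin on the bench, straight below the docked battery's origin. The docked battery's tongue end leans towards the charger's +x (away from the robot at yaw 0), its label up and towards -x. Nothing locks it: pull it out along its own x, 60 mm or more.
- charger_seat (a point): Where the battery's origin lies when docked: 78 mm above the charger's origin; axes as the charger's (not sloped). The pocket (59 mm wide, 30 thick, walls 6 to 9 mm) encloses the battery from its terminal end up to x = -10 mm of the battery's frame, so only x = -10 to 74 mm can be held; a rest 34 mm wide lies under it up to x = 16 mm.
- blower: Respirator blower, light grey, fixed, battery bay upward, 290 mm long. Origin on the bench below bay; +x from the latch end to the lip end and the round fan housing (104 mm across, 74 high, centre x = 128). Lip half (x = -14 to 79): walls 50 mm high close in the pack's sides, no room for fingers. Latch half (x = -68 to -14): flanks open down to the bench, pedestal 58 mm wide.
- bay (a point): Where the battery's origin lies when home, with the home battery's axes; on the bay floor, 20 mm above the bench. From this point, in mm: side walls 60 apart, up to z = 30, small lead-in; nose stop face at x = 66, up to z = 12; cavity under the lip z = 12 to 26, ending at x = 79; end wall at the latch end, face at x = -68, 16 high.
- bay_lip (a point): Middle of the lower front edge of the lip: 67 mm ahead of bay along its x and 26 mm above it. The lip is 4 mm thick, 60 mm wide and reaches 12 mm back to the cavity's end.
- latch (a joint): Black sprung slide latch, 30 mm wide, in m: 0 = out over the bay (at the start and again when the pack is home), up to 0.008 pushed back. Its nose reaches x = -61.5 mm from bay, z = 17.5 to 27. Bevelled on top: the pack's terminal end pressed down with about 5 to 10 N pushes it back by itself. Thumb button at x = -84 to -70, 51 mm above the bench.
- spare_charger: A second, empty charger of the same kind, fixed. Leave alone. Origin on the bench.
- scanner: Black hand scanner lying on the bench, 180 mm long, 60 mm high. Leave alone. Origin on the bench under its middle.
- filter: Round grey respirator filter, 92 mm across, 36 mm high. Leave alone. Origin: centre of its underside.
- disinfectant: White bottle, 74 mm across, 190 mm high. Leave alone. Origin: centre of its underside.
- tip_box: Grey box of pipette tips with a clear lid, 88 x 126 mm, 76 mm high. Leave alone. Origin: centre of its underside.
- hose_cap: Small black cap, 46 mm across, 24 mm high, on the near part of the bench. Leave alone. Origin: centre of its underside.
Things that resemble listed ones, but are neither listed nor needed, are in the scene too. Several things have the shape of the battery; the one meant has the colours described above.

How it is judged:
By the outcome, as a careful person would: the job done as asked, in the order asked, and still so for the second after the job is handed in, with the robot touching nothing.
It also fails if it takes over 72 s, if anything falls off the work surface, if the arm or the gripper's body presses on something with over 40 N, if the wrist force passes 120 N, or if a joint passes its speed limit or range.

ROBOT

A 6-joint arm with a two-finger parallel gripper is mounted at the origin on the work surface. World frame = base frame: x ahead of the robot, y to its left, z up, the work surface at z = 0. Lengths are in m, angles in rad, forces in N, time in s.
With the tool pointing down it reaches from about 0.3 to 0.825 m from the base axis. Payload 5.4 kg.
Tool frame: the origin (TCP) lies at the very end of the fingers, on their centre line; the grasp point (between the pads) lies 19 mm behind it; z points along the fingers, y is the line along which they close (so a half turn about z gives the same grasp; the last joint's range is limited). The gripper opens to 92 mm and grips with 3 to 60 N. Pads are 20 mm wide; open, the fingers measure 128 mm over their backs; the gripper's body (75 mm by 189 mm) begins 69 mm behind the grasp point.
Start: joints at [-1.404, 0.158, 1.597, -0, 1.386, -0.21], TCP at [0.212, -0.535, 0.215] pointing down, gripper open.
Joint ranges: [-2.91, 2.91], [-0.94, 2.29], [0.18, 2.7], [-1.29, 4.43], [0.17, 2.64], [-3, 3]. Speed limits (rad/s): [2.57, 2.57, 3.14, 3.14, 3.14, 3.14].

INTERFACE

Orientations are given as a rotation vector (axis times angle).
In Python, from workcell import bot gives the robot as it stands. Calls block until the motion is done:
- bot.goto(position, orientation): joint-space move of the TCP to a pose.
- bot.line_to(position, rot=None, max_speed=0.15): straight line of the TCP; rot=None keeps the orientation; max_speed is the mean speed in m/s.
- bot.set_joints(angles): joint-space move.
- bot.set_gripper(opening, newtons=None): opening from 0.0 (shut) to 1.0 (fully open); newtons is the grip in N (None keeps the last); returns when the fingers have stopped.
- bot.hold(seconds).
- bot.inverse_kinematics(position, orientation): joint angles nearest the present ones, or None.
- bot.read_camera(name): name is "scene" or "top" or "wrist"; returns a dict with "pixels" (420x560x3 uint8, blue, green, red), "fx", "fy", "cx", "cy" (pixels), "R" (3x3) and "t" (3): a world point X has camera coordinates R X + t. Camera axes: x right, y down, z forward; pixel columns grow to the right and rows downward; lengths in m; the calibration is good to about 2 mm. A picture is of the moment at which its call begins. There is no depth.
A pose or a line that the arm cannot do raises bot.MotionError and nothing moves.
- bot.job_done(): hands the job in; it is judged then, once.
Readings, each from a call of its own:
- bot.current_clock(): time.
- bot.current_joints(): joint angles.
- bot.current_joint_vel(): joint speeds.
- bot.current_effort(): joint torques, N m.
- bot.current_ee_pos(): TCP position.
- bot.current_tool_rot(): TCP orientation.
- bot.current_contact_force(): force on the tool from outside, world axes, zero at the start.
- bot.current_ft_torque(): the same for the moment, N m.
- bot.current_opening(): opening from 0.0 (shut) to 1.0 (fully open).
- bot.current_grip_force(): force on a finger pad.
Only numpy, scipy, OpenCV 4.12 (cv2) and the standard library are available. Lean on these libraries where they do the work, as an engineer would, in place of code of your own. Each camera call takes 0.05 s, during which the arm holds its last target. There are 200 camera calls.

## Working session

There is one attempt and no reset: what is moved stays moved. The work goes in short steps, each a Python script; the robot and the scene stay as the last script left them, time stands still between calls to the robot, and variables do not carry over. Pictures are saved under pics/ and viewed, at most 13 in all, crops included, and the job is handed in when it is done.

```bash
ls; mkdir -p pics
python3 - <<'E'
from workcell import bot
import cv2,pickle
d={}
for n in("scene","top"):
    c=bot.read_camera(n); d[n]=c; cv2.imwrite(f"pics/{n}0.png",c["pixels"])
    print(n,c["fx"],c["cx"],c["cy"],c["R"],c["t"])
pickle.dump(d,open("cams0.pkl","wb"))
print(bot.current_clock(),bot.current_tool_rot())
E
```

```text
pics
scene 409.71985086174107 277.4019534058639 207.52022752167028 [[-0.82723931  0.56172519  0.01182948]
 [ 0.43811188  0.65809253 -0.61234974]
 [-0.35175717 -0.50137713 -0.79049849]] [ 0.40109774 -0.14956466  1.50587024]
top 412.3545166482308 278.232990638552 209.12158982816933 [[-0.00143545 -0.99999821  0.00123088]
 [-0.98705231  0.00121944 -0.16039406]
 [ 0.16039227 -0.00144518 -0.98705229]] [2.06917937e-04 4.69988970e-01 1.53656730e+00]
0.1 [-3.08434245e+00 -5.88137732e-01 -2.62002579e-05]
```

View pics/scene0.png

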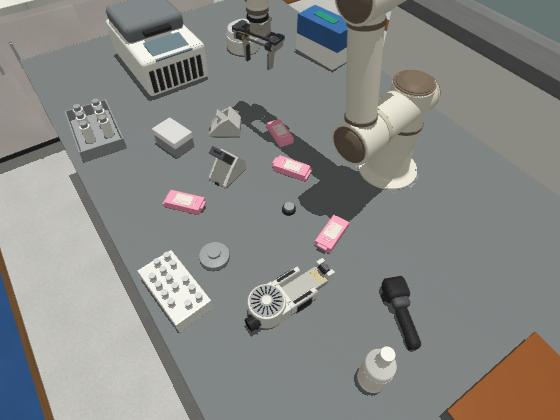

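View pics/top0.png

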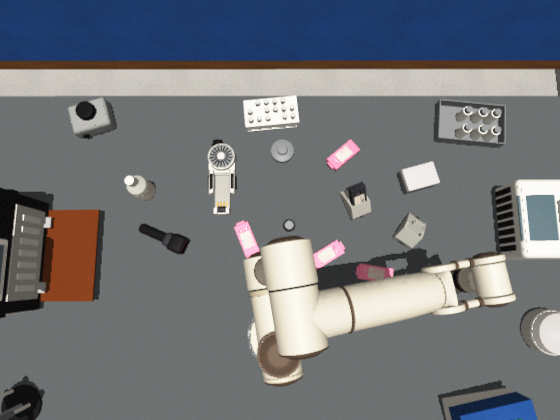

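Scene: the dark pack in a charger is at scene (226,163), top (357,198). The empty spare charger is at scene (226,122), top (410,231). Four pink pack-shaped things lie at scene (185,202), (292,168), (281,132) and (332,233); they're decoys because the pack described is dark grey. The blower is at scene (290,290), top (221,175). I'll confirm with an enlarged crop.

Run:
```python
import cv2,pickle,numpy as np
d=pickle.load(open("cams0.pkl","rb"))
s=d["scene"]["pixels"];t=d["top"]["pixels"]
def z(im,x,y,w,h):return cv2.resize(im[y:y+h,x:x+w],(400,300),interpolation=cv2.INTER_CUBIC)
m=np.vstack([np.hstack([z(s,190,135,80,60),z(t,317,168,80,60)]),np.hstack([z(s,236,246,112,84),z(t,165,135,112,84)])])
cv2.imwrite("pics/m1.png",m)
```

```text
(no output)
```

View pics/m1.png

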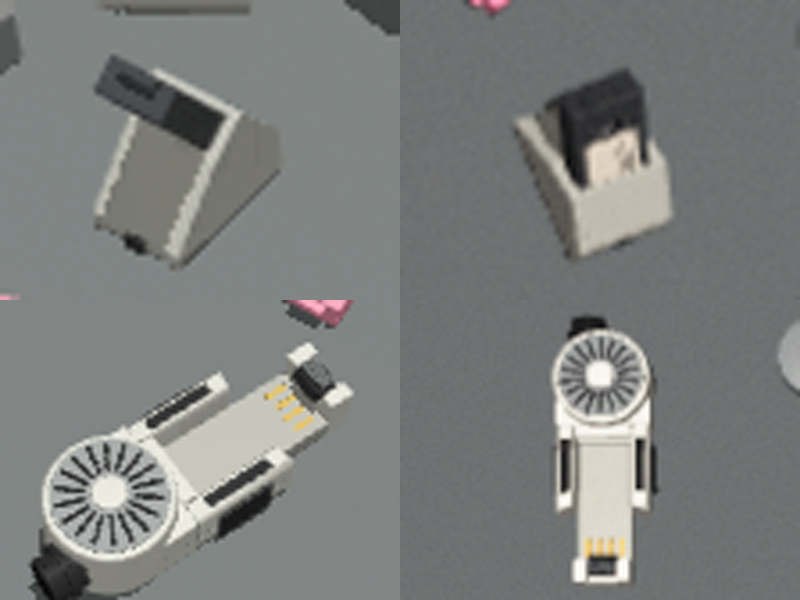

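The crop confirms the pack in the charger is the dark grey one with a pale label. In the lower panels the blower's bay is open upward, with the fan at top (222,155) and the latch at top (222,214). Next come rough positions and closer wrist views.

```bash
cat > h.py <<'E'
import numpy as np,cv2
from scipy.spatial.transform import Rotation as Ro
def ray(c,u,v):
    d=np.array([(u-c["cx"])/c["fx"],(v-c["cy"])/c["fy"],1.]); R=np.array(c["R"]);t=np.array(c["t"])
    return -R.T@t, R.T@d
def onz(c,u,v,z):
    o,d=ray(c,u,v); return o+d*(z-o[2])/d[2]
def proj(c,X):
    p=np.array(c["R"])@np.array(X)+np.array(c["t"]); return np.array([c["fx"]*p[0]/p[2]+c["cx"],c["fy"]*p[1]/p[2]+c["cy"]])
def rot(z,y):
    "rotvec of tool frame from z axis and y axis"
    z=np.array(z,float);z/=np.linalg.norm(z);y=np.array(y,float);y-=z*(y@z);y/=np.linalg.norm(y)
    return Ro.from_matrix(np.c_[np.cross(y,z),y,z]).as_rotvec()
E
python3 - <<'E'
from h import *
import pickle
from workcell import bot
d=pickle.load(open("cams0.pkl","rb"));t=d["top"]
for n,u,v,z in(("fan",222,155,.074),("latch",222,214,.05),("batt",361,186,.15),("chfront",363,207,.08),("pink1",343,154,.03),("pink2",328,253,.03),("pink3",246,238,.03),("cap",289,225,.024),("filter",282,150,.036),("spare",410,231,.09)):print(n,onz(t,u,v,z).round(3))
# camera relative to tool
c=bot.read_camera("wrist");R=np.array(c["R"]);o=-R.T@np.array(c["t"])
T=Ro.from_rotvec(bot.current_tool_rot()).as_matrix()
print("cam in tool",T.T@(o-bot.current_ee_pos()),"axes",(T.T@R.T).round(3),c["fx"])
E
```

```text
fan [0.673 0.214 0.074]
latch [0.45  0.212 0.05 ]
batt [ 0.535 -0.296  0.15 ]
chfront [ 0.471 -0.316  0.08 ]
pink1 [ 0.69  -0.255  0.03 ]
pink2 [ 0.303 -0.188  0.03 ]
pink3 [0.36  0.122 0.03 ]
cap [ 0.411 -0.042  0.024]
filter [ 0.705 -0.016  0.036]
spare [ 0.38  -0.483  0.09 ]
cam in tool [ 0.07066064  0.00033709 -0.16970579] axes [[ 0.001 -0.967 -0.256]
 [ 1.     0.001  0.001]
 [-0.001 -0.256  0.967]] 315.70402464837326
```

Run:
```python
from h import *
import pickle
from workcell import bot
a=np.radians(20);x=np.array([np.cos(a),np.sin(a),0]);y=np.array([np.sin(a),-np.cos(a),0])
bot.goto([.47,-.31,.30],rot([0,0,-1],y)); bot.hold(.2)
c=bot.read_camera("wrist");pickle.dump(c,open("w1.pkl","wb"))
cv2.imwrite("pics/w1.png",c["pixels"]);print(bot.current_clock(),bot.current_joints())
```

```text
1.725 [-7.99204210e-01  8.42790081e-02  1.51132801e+00 -6.97266462e-05
  1.54652537e+00  4.23967160e-01]
```

View pics/w1.png

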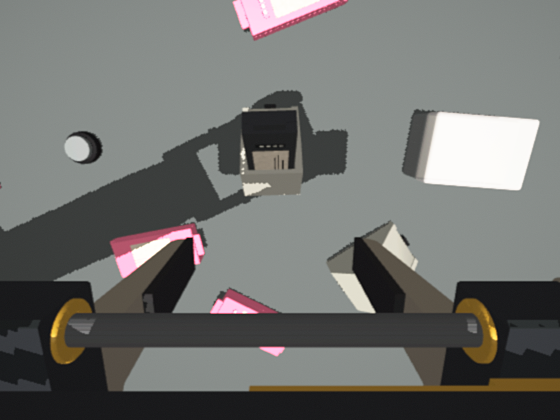

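Wrist view: charger with the dark pack spans (242..302, 105..195), and the spare charger is at (375,270).

Run:
```python
from h import *
import pickle
c=pickle.load(open("w1.pkl","rb"));im=c["pixels"]
cv2.imwrite("pics/w1c.png",cv2.resize(im[95:205,212:332],(655,600),interpolation=cv2.INTER_CUBIC))
print(ray(c,270,150))
```

```text
(array([ 0.53602347, -0.28718662,  0.46935482]), array([-0.07672895, -0.01702395, -1.01399986]))
```

View pics/w1c.png

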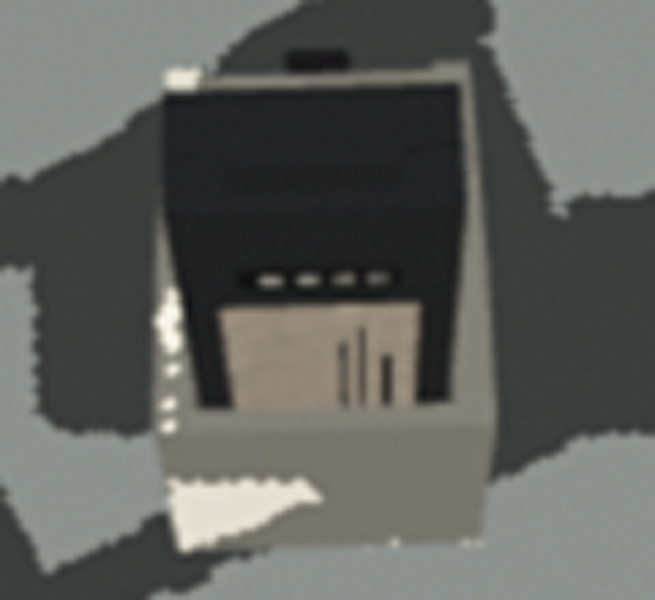

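Crop: the pack's end face has its far (underside) edge from (167,95) to (462,86) and its near (label) edge from about (170,207) to (465,205), in crop pixels. The label face goes down to the pocket rim at row 405.

Run:
```python
from h import *
import pickle
c=pickle.load(open("w1.pkl","rb"));d=pickle.load(open("cams0.pkl","rb"))
P=lambda u,v,z:onz(c,212+u/5.458-.4,95+v/5.4545-.4,z)
s,co=np.sin(np.radians(55)),np.cos(np.radians(55))
for (a,b,x,z) in(((165,95),(462,86),65,0),((170,207),(465,205),65,28)):
    h=.078+(x*s+z*co)/1e3; A=P(*a,h);B=P(*b,h);e=A-B
    yaw=np.arctan2(-e[0],e[1]); off=(x*co-z*s)/1e3
    o=(A+B)/2-off*np.array([np.cos(yaw),np.sin(yaw),0])
    print(np.linalg.norm(e),np.degrees(yaw),o)
# edges in other cams, masks of dark pack
for n,(x0,y0,x1,y1) in(("scene",(205,142,240,168)),("top",(345,178,368,206))):
    im=d[n]["pixels"][y0:y1,x0:x1]
    m=(im.max(2)<75).astype(np.uint8)
    k=cv2.connectedComponentsWithStats(m);i=1+k[2][1:,4].argmax()
    q=cv2.findContours((k[1]==i).astype(np.uint8),0,2)[0][0]
    print(n,cv2.approxPolyDP(q,1.5,True)[:,0].tolist(),(x0,y0))
```

```text
0.05576633530999828 21.61917265672294 [ 0.51232029 -0.2923754   0.13124488]
0.05361783558541776 20.335334984405595 [ 0.51435345 -0.29151819  0.14730502]
scene [[29, 16], [20, 11], [16, 17], [7, 12], [25, 22]] (205, 142)
top [[17, 4], [1, 11], [4, 14], [7, 26], [7, 20], [13, 14], [14, 16], [19, 14], [20, 21], [20, 9]] (345, 178)
```

```bash
cat >> h.py <<'E'
def tcp(o,yaw,pitch,gx,gz,th):
    """TCP pose for a pack at o (yaw, pitch = x axis up, deg) gripped at (gx,gz) m, tool leaning th deg."""
    B=Ro.from_euler("ZY",[yaw,-pitch],degrees=True).as_matrix()
    t=np.radians(th); z=np.array([-np.sin(t),0,-np.cos(t)])
    p=np.array(o)+B@(np.array([gx,0,gz])+.019*z)
    return p,rot(B@z,B@[0,-1,0]),B
E
python3 - <<'E'
from h import *
import pickle
from workcell import bot
d=pickle.load(open("cams0.pkl","rb"))
o=np.array([.513,-.292,.078]);G=(.045,.023,25)
p,r,B=tcp(o,21.1,55,*G)
for n in d: print(n,[proj(d[n],o+B@np.array(q)/1e3).round(1).tolist() for q in([65,28,0],[65,-28,0],[65,-28,28])])
Bz=Ro.from_rotvec(r).as_matrix()[:,2]
q=(.55,.03,.001)
L=[(p-.09*Bz,r),(p,r),(p+.09*B[:,0],r),(p+.09*B[:,0]+[0,0,.05],r)]+[tcp((.55,.03,z),0,0,*G)[:2] for z in(.1,.001)]
for pp,rr in L: print(pp.round(3),None if bot.inverse_kinematics(pp,rr) is None else np.round(bot.inverse_kinematics(pp,rr),2))
E
```

```text
scene [[221.1, 158.4], [208.0, 151.4], [212.0, 143.9]]
top [[347.8, 186.5], [362.0, 181.0], [365.5, 185.8]]
[ 0.486 -0.302  0.19 ] [-1.07  0.01  1.9   0.56  1.22 -0.06]
[ 0.528 -0.286  0.112] [-0.98  0.16  1.9   0.6   1.04 -0.08]
[ 0.577 -0.267  0.185] [-0.88  0.13  1.78  0.55  1.12  0.11]
[ 0.577 -0.267  0.235] [-0.88  0.08  1.73  0.53  1.2   0.16]
[0.587 0.03  0.106] [-0.12  0.66  1.23 -0.05  1.69  1.45]
[0.587 0.03  0.007] [-0.12  0.78  1.26 -0.05  1.54  1.46]
```

Predicted corners match the top and scene images to about 1 px. I'll grip and pull.

Run:
```python
from h import *
from workcell import bot
o=np.array([.513,-.292,.078]);G=(.045,.023,25)
p,r,B=tcp(o,21.1,55,*G);z=Ro.from_rotvec(r).as_matrix()[:,2]
bot.set_gripper(1.0)
bot.goto(p-.09*z,r); bot.line_to(p)
bot.set_gripper(0.3,35)
print(bot.current_opening(),bot.current_grip_force(),np.round(bot.current_contact_force(),1))
bot.line_to(p+.03*B[:,0],max_speed=.08);print(np.round(bot.current_contact_force(),1))
bot.line_to(p+.095*B[:,0],max_speed=.12);print(np.round(bot.current_contact_force(),1))
print(bot.current_opening(),bot.current_grip_force(),bot.current_clock())
c=bot.read_camera("scene");cv2.imwrite("pics/s2.png",cv2.resize(c["pixels"][90:240,140:340],(800,600)))
```

```text
0.6041838966663357 34.99185048043728 [-2.3  1.8  3.9]
[-2.1 -1.2 -1.3]
[-1.4 -0.8 -3.7]
0.6058053936275469 34.985040575265884 5.1333
```

View pics/s2.png

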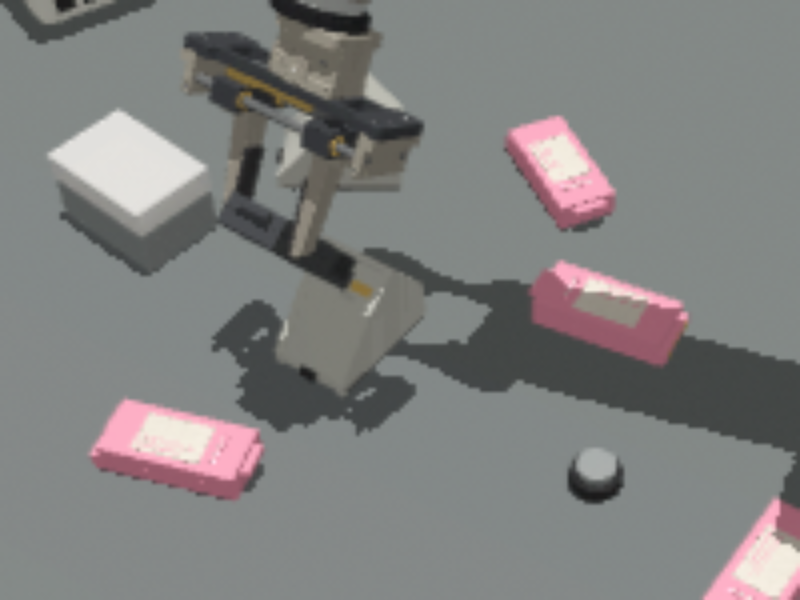

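The pack is out of the pocket and hanging in the grip (centre near (285,235) in the crop). Next I'll lay it flat at (0.55, 0.03).

Run:
```python
from h import *
from workcell import bot
G=(.045,.023,25)
e=bot.current_ee_pos(); bot.line_to(np.array(e)+[0,0,.06],max_speed=.2)
p,r,_=tcp((.55,.03,.10),0,0,*G); bot.goto(p,r); bot.hold(.2)
f0=np.array(bot.current_contact_force())
bot.line_to(p-[0,0,.094],max_speed=.12)
for k in range(10):
    f=np.array(bot.current_contact_force())-f0
    print(k,f.round(1),round(bot.current_ee_pos()[2],4))
    if f[2]>3: break
    bot.line_to(p-[0,0,.0955+.001*k],max_speed=.03)
bot.set_gripper(1.0)
z=Ro.from_rotvec(r).as_matrix()[:,2]
bot.line_to(np.array(bot.current_ee_pos())-.1*z,max_speed=.2)
# look at pack and blower from above
v=rot([0,0,-1],[0,-1,0])
bot.goto([.45,.12,.33],v);bot.hold(.2)
import pickle
d={n:bot.read_camera(n) for n in("wrist","top","scene")};pickle.dump(d,open("c3.pkl","wb"))
cv2.imwrite("pics/w3.png",d["wrist"]["pixels"]);print(bot.current_clock())
```

```text
0 [ 0.6 -0.1  0.5] 0.0127
1 [ 0.1 -0.  -1. ] 0.0108
2 [-0.4 -0.6  0.6] 0.0093
3 [ 0.4 -0.1  1.4] 0.0084
4 [-1.3  0.4  9.6] 0.0083
11.8917
```

View pics/w3.png

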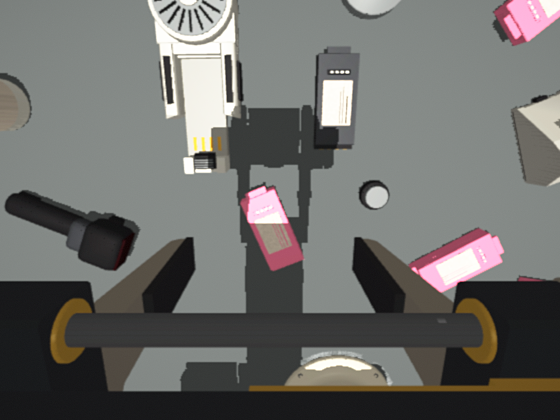

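The wrist view shows the pack lying flat at (337,98) with its tongue up-image. The blower bay is at (205,100), latch at (205,163), fan at (192,0).

Run:
```python
from h import *
import pickle
im=pickle.load(open("c3.pkl","rb"))["wrist"]["pixels"]
m=np.hstack([cv2.resize(im[30:180,145:255],(440,600),interpolation=cv2.INTER_CUBIC),cv2.resize(im[40:155,302:371],(360,600),interpolation=cv2.INTER_CUBIC)])
cv2.imwrite("pics/m3.png",m)
```

```text
(no output)
```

View pics/m3.png

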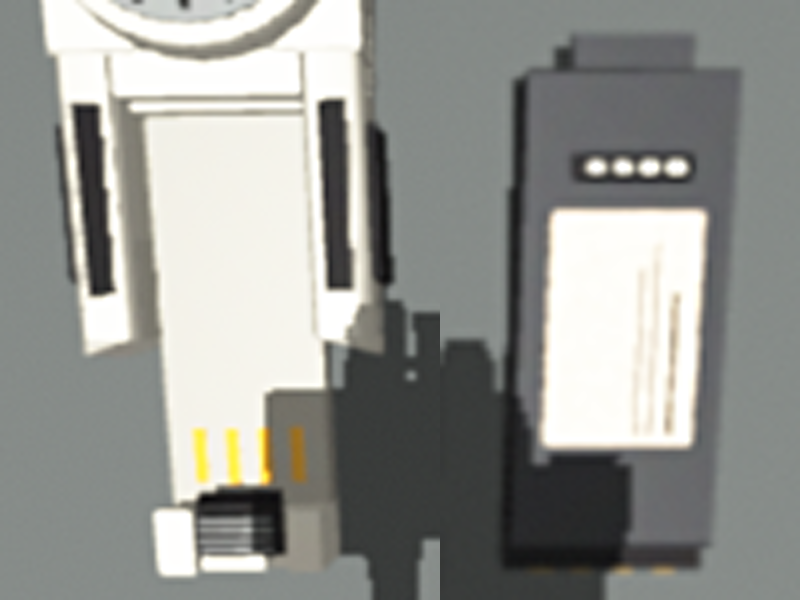

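Left panel: lip front top edge runs (105,97)-(303,95), bay-floor edges at about U=165 and 332, latch nose front edge at V≈490 from U=197 to 285. Right panel: pack label-face corners at (527,68), (741,70), (712,545) and about (503,545), with the tongue tip at V=35.

Run:
```python
from h import *
import pickle
D=pickle.load(open("c3.pkl","rb"));c=D["wrist"]
print("cam",ray(c,0,0)[0].round(3))
b=lambda U,V,z:(onz(c,145+U/4-.4,30+V/4-.4,z)*1e3).round(1)
k=lambda U,V,z:(onz(c,302+(U-440)/5.217-.4,40+V/5.217-.4,z)*1e3).round(1)
for n,U,V,z in(("lipL",105,97,.05),("lipR",303,95,.05),("wallLo",85,355,.05),("wallRo",383,352,.05),("wallLin far",108,55,.05),("wallRin far",303,55,.05),("floorL",162,380,.02),("floorR",327,365,.02),("floorL2",171,480,.02),("noseL",197,492,.047),("noseR",283,490,.047),("postL top front",157,508,.036),("postL back",157,575,.036),("stopL",145,113,.032),("stopR",303,113,.032)):print(n,b(U,V,z))
for n,U,V,z in(("fl",527,68,.028),("fr",741,70,.028),("rr",711,545,.028),("tipL",574,35,.025),("tipR",694,35,.025),("ledgeR",703,560,.016)):print(n,k(U,V,z))
t=D["top"];print("fan top0",onz(pickle.load(open("cams0.pkl","rb"))["top"],221,155.7,.074))
g=cv2.cvtColor(c["pixels"],6)
# line fits of the pack's sides by sub-pixel gradient (right side, label-face edge)
pts=[]
for v in range(56,120,4):
    row=cv2.GaussianBlur(c["pixels"].astype(float),(3,3),0)[v,345:372].sum(1);gd=np.abs(np.diff(row))
    i=gd.argmax();pts.append((345+i+.5,v))
a=onz(c,*pts[0],.028);z=onz(c,*pts[-1],.028);f=np.polyfit([onz(c,*p,.028)[0] for p in pts],[onz(c,*p,.028)[1] for p in pts],1)
print("pack right edge slope deg",np.degrees(np.arctan(f[0])))
```

```text
cam [0.522 0.119 0.499]
lipL [609.7 251.6  50. ]
lipR [610.3 187.2  50. ]
wallLo [529.  265.2  50. ]
wallRo [530.  163.4  50. ]
wallLin far [622.1 249.6  50. ]
wallRin far [622.1 186.7  50. ]
floorL [520.7 247.5  20. ]
floorR [526.  186.9  20. ]
floorL2 [484.6 246.8  20. ]
noseL [482.5 230.7  47. ]
noseR [483.2 200.2  47. ]
postL top front [475.8 248.3  36. ]
postL back [451.4 250.1  36. ]
stopL [608.3 243.8  32. ]
stopR [608.3 190.2  32. ]
fl [615.6  57.1  28. ]
fr [615.2   1.1  28. ]
rr [493.3   0.9  28. ]
tipL [624.1  44.7  25. ]
tipR [624.1  13.2  25. ]
ledgeR [ 4.883e+02 -1.000e-01  1.600e+01]
fan top0 [0.6705637  0.21735104 0.074     ]
pack right edge slope deg -5.552734274983296
```

The pack lies at (0.550, 0.0295), yaw about 0, within 1 mm of the commanded pose. Bay x is about 0.5435. I'll refine the bay's y and yaw with a closer view.

Run:
```python
from h import *
import pickle
from workcell import bot
bot.goto([.50,.217,.20],rot([0,0,-1],[0,-1,0]));bot.hold(.3)
c=bot.read_camera("wrist");pickle.dump(c,open("w4.pkl","wb"));print(bot.current_clock(),ray(c,0,0)[0])
im=c["pixels"]
print([proj(c,[.543+x,.217+y,z]).round() .tolist() for x,y,z in((.067,.03,.05),(.067,-.03,.05),(-.0615,.015,.047),(-.0615,-.015,.047))])
cv2.imwrite("pics/w4.png",cv2.resize(im[0:225,130:430],(800,600),interpolation=cv2.INTER_CUBIC))
```

```text
12.9583 [0.57115759 0.21563889 0.37144626]
[[240.0, 84.0], [303.0, 84.0], [258.0, 213.0], [286.0, 213.0]]
```

View pics/w4.png

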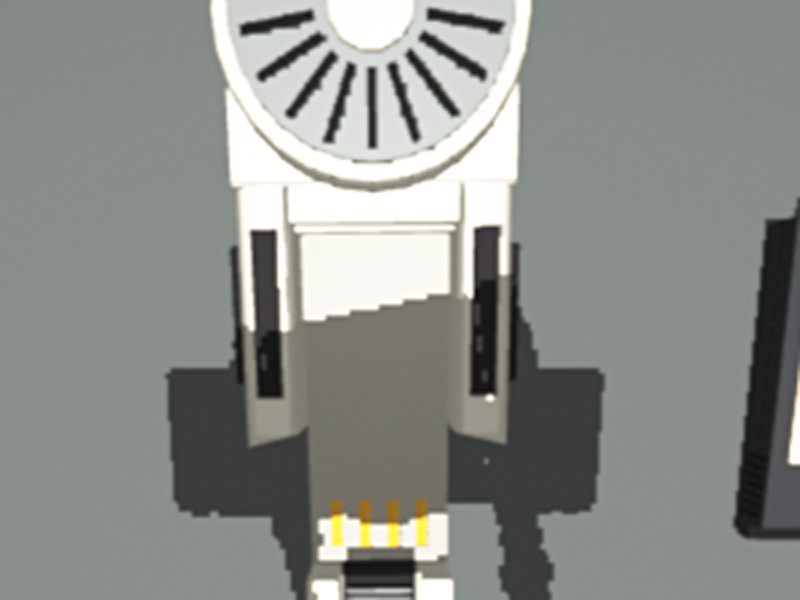

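Closer view: lip front edge (288..460, 222), wall rear outer corners (248,445) and (507,442), floor edges U=308/448 at V=470, latch nose U=345..415 at V≈560. I'll convert these.

Run:
```python
from h import *
import pickle
c=pickle.load(open("w4.pkl","rb"))
s=8/3
b=lambda U,V,z:(onz(c,130+U/s-.3,V/s-.3,z)*1e3)
for n,U1,V1,U2,V2,z,xb in(("lip",288,222,460,222,.05,67),("stop",300,232,456,232,.032,66),("wall rear",248,445,507,442,.05,-14),("wall outer far",238,200,515,200,.05,0),("floor",308,470,448,470,.02,0),("floor2",304,440,449,440,.02,0),("nose",345,560,416,560,.047,-61.5),("insert in far",277,232,474,230,.05,0),("insert in near",283,397,470,395,.05,0)):
    A,B=b(U1,V1,z),b(U2,V2,z);m=(A+B)/2
    print(n,"width %.1f mid x %.1f y %.1f bayx %.1f"%(A[1]-B[1],m[0],m[1],m[0]-xb))
```

```text
lip width 61.5 mid x 610.5 y 218.6 bayx 543.5
stop width 59.1 mid x 609.2 y 217.2 bayx 543.2
wall rear width 98.8 mid x 531.5 y 217.5 bayx 545.5
wall outer far width 98.4 mid x 617.8 y 217.7 bayx 617.8
floor width 58.8 mid x 516.6 y 217.4 bayx 516.6
floor2 width 60.4 mid x 529.2 y 218.0 bayx 529.2
nose width 28.3 mid x 484.7 y 216.4 bayx 546.2
insert in far width 70.6 mid x 607.5 y 218.1 bayx 607.5
insert in near width 70.3 mid x 549.3 y 217.8 bayx 549.3
```

```bash
cat >> h.py <<'E'
BAY=np.array([.5435,.2178,.020]);BYAW=.4;G2=(-.042,.023,0)
def baypose(ox,oz,al):
    w=np.radians(BYAW)
    return tcp(BAY+np.array([ox*np.cos(w),ox*np.sin(w),oz])/1e3,BYAW,-al,*G2)[:2]
def swing(al,dx=0,dz=.7):
    a=np.radians(al);return baypose(65.5-65*np.cos(a)-28*np.sin(a)+dx,65*np.sin(a)+dz,al)
E
python3 - <<'E'
from h import *
from workcell import bot
p,r,_=tcp((.5502,.0295,0),0.05,0,*G2)
for q in[(p,r),baypose(-30,80,20),baypose(-20,23.5,20),swing(20),swing(0)]:
    j=bot.inverse_kinematics(*q);print(q[0].round(3),None if j is None else np.round(j,2))
bot.goto(p+[0,0,.12],r);bot.line_to(p,max_speed=.15)
bot.set_gripper(.3,45);bot.hold(.2)
print(bot.current_opening(),bot.current_grip_force(),np.round(bot.current_contact_force(),1))
bot.line_to(p+[0,0,.13],max_speed=.15);bot.hold(.2)
print("f",np.round(bot.current_contact_force(),1))
bot.goto(*baypose(-30,80,20));bot.line_to(*baypose(-20,26,20),max_speed=.12);bot.hold(.2)
print("f",np.round(bot.current_contact_force(),1),bot.current_clock())
c=bot.read_camera("scene");cv2.imwrite("pics/s5.png",cv2.resize(c["pixels"][210:345,220:400],(800,600),interpolation=cv2.INTER_CUBIC))
E
```

```text
[0.508 0.029 0.004] [-0.18  0.27  1.93 -0.    0.94  1.39]
[0.475 0.217 0.118] [0.16 0.39 1.55 0.05 1.54 1.72]
[0.485 0.217 0.062] [0.16 0.49 1.55 0.05 1.45 1.71]
[0.5   0.217 0.061] [0.16 0.52 1.5  0.05 1.46 1.71]
[0.502 0.218 0.025] [ 0.19  0.32  1.82 -0.    1.01  1.75]
0.6053155661435866 44.99592661857605 [-1.3  0.5  3.3]
f [ 0.8  0.2 -3.4]
f [-0.4 -0.4 -2.6] 18.375
```

View pics/s5.png

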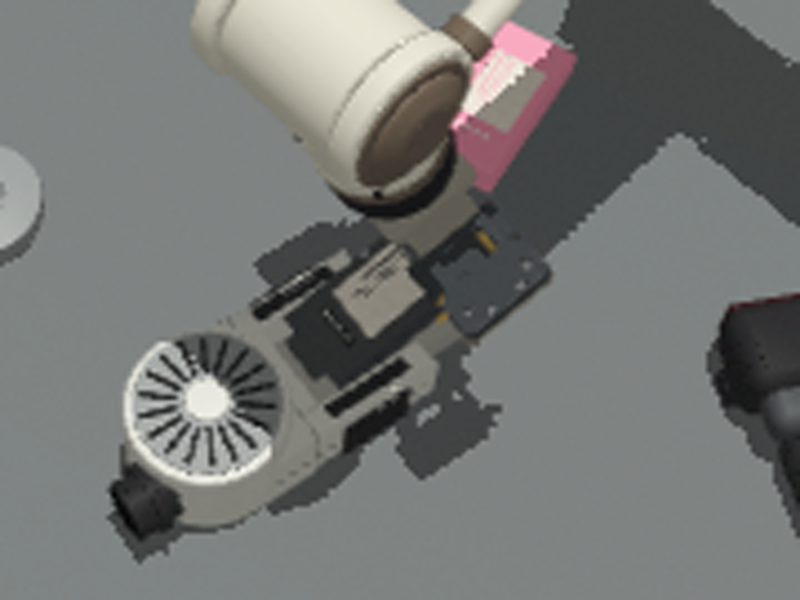

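The pack sits between the bay walls, tilted, tongue just short of the lip at about (300,360), with no contact force. Now I'll hook it and swing down while watching the forces.

Run:
```python
from h import *
from workcell import bot
def rep(n):
    f=np.round(bot.current_contact_force(),1);print(n,f,np.round(bot.current_ft_torque(),2),round(bot.current_ee_pos()[2],4));return f
ok=True
bot.line_to(*baypose(-20,23.3,20),max_speed=.05);rep("low")
for x in(-13,-9,-7,-5.2):
    bot.line_to(*baypose(x,23.3,20),max_speed=.05);f=rep(x)
    if np.linalg.norm(f+[0,0,3])>15: ok=False;break
if ok:
    for al in(17,14,11,9,7,6,5):
        bot.line_to(*swing(al),max_speed=.05);f=rep(al)
        if np.linalg.norm(f)>25: break
print(bot.current_clock())
```

```text
low [ 0.5  0.3 -4.4] [ 0.07 -0.18  0.03] 0.0613
-13 [ 0.4 -0.6 -3.9] [ 0.05 -0.14 -0.02] 0.0615
-9 [-0.4 -0.5 -3.9] [-0.01 -0.21  0.08] 0.0614
-7 [-0.7 -0.6 -3.6] [ 0.03 -0.24  0.03] 0.0615
-5.2 [-0.9 -0.1 -3.6] [-0.01 -0.23  0.01] 0.0614
17 [ 0.1  0.2 -3. ] [-0.02 -0.16  0.01] 0.0559
14 [ 0.2  0.8 -4.1] [ 0.04 -0.11 -0.03] 0.0507
11 [-0.3  0.1 -3.6] [ 0.08 -0.02  0.  ] 0.0456
9 [ 3.5 -0.5 -3.8] [ 0.04 -0.73  0.03] 0.0422
7 [ 4.5 -0.1 -4.4] [ 0.13 -0.84 -0.04] 0.0384
6 [5.4 0.  0. ] [ 0.13 -0.72  0.  ] 0.0367
5 [ 6.   1.  -3.4] [ 0.18 -1.   -0.05] 0.0341
21.5
```

Hooked cleanly. The +x push of about 5 N is the latch being driven back. I'll finish the swing and press.

Run:
```python
from h import *
from workcell import bot
def rep(n):
    f=np.round(bot.current_contact_force(),1);print(n,f,np.round(bot.current_ft_torque(),2),round(bot.current_ee_pos()[2],4));return f
for al,dz in((4,.7),(3,.7),(2,.7),(1,.6),(0,.4),(0,0),(0,-.5),(0,-1),(0,-1.5),(0,-2)):
    bot.line_to(*swing(al,0,dz),max_speed=.04);f=rep((al,dz))
    if f[2]>22: break
bot.hold(.3);rep("end")
import pickle
c=bot.read_camera("scene");pickle.dump(c,open("s6.pkl","wb"))
print(bot.current_clock(),bot.current_opening())
```

```text
(4, 0.7) [ 6.6  1.  -2.9] [ 0.14 -1.    0.04] 0.0322
(3, 0.7) [ 6.1  1.2 -3. ] [ 0.08 -0.91 -0.01] 0.0303
(2, 0.7) [ 6.1 -1.  -4.3] [ 0.08 -0.9   0.04] 0.0284
(1, 0.6) [ 6.4  0.5 -3.8] [ 0.05 -0.87 -0.  ] 0.0263
(0, 0.4) [ 1.5 -0.6  2.1] [ 0.1  -0.32 -0.04] 0.0242
(0, 0) [-1.4 -0.5  6. ] [ 0.1   0.16 -0.05] 0.0242
(0, -0.5) [-3.4 -1.4  9.1] [ 0.01  0.46 -0.02] 0.0242
(0, -1) [-5.3 -2.3 12.9] [-0.13  0.77 -0.01] 0.0242
(0, -1.5) [-7.4 -2.9 17.3] [-0.15  1.12 -0.09] 0.0241
(0, -2) [-9.1 -2.9 21.5] [-0.2   1.38 -0.07] 0.0241
end [-9.6 -2.7 20.6] [-0.21  1.41 -0.09] 0.0241
24.35 0.6005622757860638
```

The x force dropped away when the latch sprang back, and the pack has bottomed out on the floor. I'll unload, release, retreat and check.

Run:
```python
from h import *
from workcell import bot
bot.line_to(*swing(0,0,.2),max_speed=.05)
bot.set_gripper(.95)
p,r=swing(0);bot.line_to(p+[0,0,.15],max_speed=.15)
bot.goto([.40,.20,.25],rot([0,0,-1],[0,-1,0]));bot.hold(.3)
print(np.round(bot.current_contact_force(),1))
c=bot.read_camera("wrist");s=bot.read_camera("scene");import pickle;pickle.dump(c,open("w7.pkl","wb"))
u,v=proj(c,BAY+[-.02,0,.03]).astype(int);print(u,v)
y0=max(v-75,0)
a=cv2.resize(c["pixels"][y0:y0+150,u-50:u+50],(400,600),interpolation=cv2.INTER_CUBIC)
u,v=proj(s,BAY+[-.02,0,.03]).astype(int)
b=cv2.resize(s["pixels"][v-45:v+45,u-30:u+30],(400,600),interpolation=cv2.INTER_CUBIC)
cv2.imwrite("pics/m7.png",np.hstack([a,b]));print(bot.current_clock(),y0)
for x,z in((-65,.036),(-58,.048),(-61.5,.047),(-70,.047),(65,.048)):print(x,proj(c,[BAY[0]+x/1e3,BAY[1],z]).round(1))
```

```text
[-0.7 -0.3  0.3]
255 74
27.35 0
-65 [256.8 117.7]
-58 [256.2 111. ]
-61.5 [256.3 114.3]
-70 [256.4 122.1]
65 [254.6 -14.9]
```

View pics/m7.png

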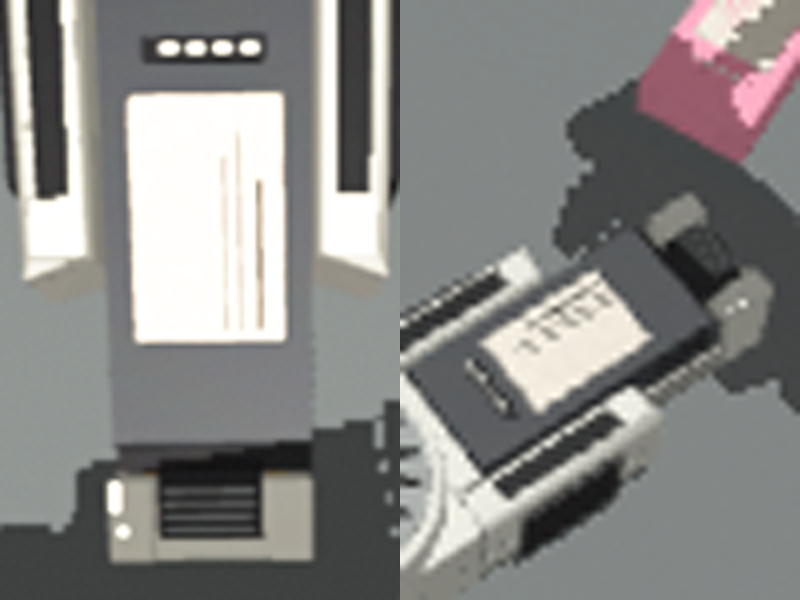

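The pack lies level in the bay with its top flush between the walls, terminal edge at V≈445 as predicted for home, and the black latch behind it. I'll check the latch nose position numerically.

Run:
```python
from h import *
import pickle
c=pickle.load(open("w7.pkl","rb"));g=cv2.cvtColor(c["pixels"],6)
for v in range(108,138):print(v,g[v,234:240].mean().round(),g[v,248:268:2].tolist(),g[v,274:279].mean().round())
for x,z in((-61.5,.047),(-69.5,.047),(-84,.051),(-92,.051),(-68,.036),(-70,.051),(-78,.051)):print(x,proj(c,[BAY[0]+x/1e3,BAY[1],z])[1].round(1))
```

```text
108 127.0 [128, 129, 129, 132, 130, 131, 131, 132, 131, 130] 135.0
109 127.0 [127, 125, 127, 128, 129, 128, 129, 126, 126, 127] 122.0
110 114.0 [106, 108, 108, 108, 109, 110, 105, 97, 98, 100] 65.0
111 74.0 [72, 71, 71, 72, 72, 69, 67, 64, 65, 58] 30.0
112 65.0 [67, 68, 69, 70, 70, 61, 62, 62, 61, 35] 27.0
113 74.0 [70, 71, 71, 71, 69, 43, 36, 37, 37, 28] 28.0
114 76.0 [57, 56, 57, 57, 50, 26, 22, 22, 21, 24] 28.0
115 69.0 [30, 27, 28, 28, 26, 21, 19, 19, 19, 19] 27.0
116 67.0 [22, 18, 16, 17, 18, 17, 18, 21, 18, 19] 26.0
117 74.0 [22, 21, 20, 20, 21, 21, 23, 23, 23, 22] 50.0
118 97.0 [25, 25, 25, 27, 26, 26, 27, 27, 26, 27] 101.0
119 122.0 [27, 27, 27, 27, 26, 27, 26, 28, 27, 27] 133.0
120 162.0 [25, 26, 26, 27, 26, 25, 25, 26, 26, 26] 158.0
121 187.0 [43, 43, 44, 44, 43, 43, 46, 52, 51, 52] 167.0
122 190.0 [78, 75, 73, 74, 74, 74, 79, 90, 90, 92] 167.0
123 189.0 [74, 69, 61, 62, 62, 61, 63, 66, 67, 65] 166.0
124 188.0 [46, 45, 41, 43, 41, 41, 47, 48, 47, 47] 166.0
125 188.0 [66, 62, 63, 62, 62, 62, 74, 76, 76, 76] 167.0
126 189.0 [82, 70, 71, 71, 71, 70, 74, 74, 74, 75] 167.0
127 187.0 [46, 42, 41, 42, 46, 46, 46, 46, 45, 45] 166.0
128 174.0 [57, 58, 57, 60, 67, 68, 69, 68, 67, 66] 166.0
129 162.0 [84, 84, 84, 85, 86, 87, 87, 87, 87, 83] 166.0
130 164.0 [44, 47, 47, 47, 48, 47, 47, 47, 47, 45] 166.0
131 194.0 [48, 52, 55, 56, 54, 55, 56, 55, 55, 55] 165.0
132 217.0 [84, 84, 84, 84, 84, 85, 85, 81, 82, 83] 165.0
133 216.0 [49, 48, 49, 50, 48, 49, 48, 44, 46, 47] 165.0
134 189.0 [76, 77, 74, 75, 76, 75, 75, 78, 85, 84] 165.0
135 162.0 [157, 157, 157, 156, 157, 157, 157, 158, 158, 157] 165.0
136 164.0 [170, 170, 170, 170, 169, 170, 170, 168, 169, 169] 165.0
137 165.0 [166, 167, 168, 168, 167, 167, 168, 166, 168, 167] 166.0
-61.5 114.3
-69.5 121.7
-84 134.9
-92 142.1
-68 120.4
-70 122.1
-78 129.4
```

The latch nose front at row ~114.5 and the button's rear edge at row ~135 match the fully out position (114.3 and 134.9), so the latch has sprung over the pack.

```bash
python3 -c "
from workcell import bot
print(bot.current_clock(),bot.job_done())"
```

```text
the job is handed in; nothing more can be done
27.35 None
```

The job is handed in at 27.4 s: the pack lies fully home in the blower bay with the latch sprung back over it, and the arm is clear and touching nothing.

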